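# Fit the opal panel to the lens inspection stand and clip it

## Task

Take the plain white panel out of the storage rack and lower it into the trough of the inspection stand, fully down and centred against the upright plate. Then take the two spring clamps from the parking bar and clip one onto each horn of the plate, handles up and pushed well down, so that each pinches panel and horn together. Do not let the panel or the clamps drop, and leave the other things on the bench where they are.

Things in the scene. Friction and masses are not known exactly. Their poses are not given: they have to be found in the camera images.
- stand: Fixed inspection stand; origin at the underside centre of its grey base (140 x 200 x 15 mm). Upright aluminium plate: 6 mm thick (x 0 to +6 mm), 160 mm wide (y), top edge at z = 135 mm. A notch in the middle of the top edge, 76 mm wide, 60 mm deep, leaves two horns, each 42 mm wide, centred at y = +59 and -59 mm. The trough lies on the plate's -x side.
- trough (a point): Middle of the trough's floor (stand x = -5, y = 0, z = 15 mm). The trough is 10 mm wide (x from -10 to 0); its front lip rises to stand z = 65 mm, then flares out towards -x by 8 mm up to z = 84 mm; end stops at y = +-92 mm. A panel let go in it may lean away from the plate by up to about 10 mm at its top.
- panel_mid (a point): Centre of the loose opal-white panel: 6 mm thick (x), 160 mm wide (y), 120 mm tall (z), about 140 g, symmetrical. It starts upright in one of the rack's three slots, lower edge 15 mm above the table, the rack's combs reaching to 55 mm. The other two slots hold smaller grey lens carriers.
- clamp1_pin (a point): Hinge pin of one of two equal sprung clamps (110 mm tall, 24 mm wide along y, 80 g). z up to the handles, y along the pin, x the way the jaws open; may be fitted either way round. Handles: 8 to 52 mm above the pin, at rest splayed to 57 mm over their tops. A coil of 7 mm radius round the pin meets the edge when pushed right down. Starts clipped, handles up, on the parking bar.
- clamp1_grip (a point): Point between the jaw pads of clamp1, 49 mm below its pin; the pads reach from 43 to 55 mm below the pin. Fixed to the half on the clamp's +x side, so it shifts about 10 mm aside when squeezed.
- clamp1: The whole clamp1, origin on its pin. Squeezing the handles (8 N at first, 10 to 12 N at the end; grip with 20 to 25 N) brings them parallel against a stop, 36 mm over all, and opens the jaws to 28 mm. Let go, it shuts by itself with about 6 N. The frame is that of the +x half: it tilts 0.2 rad when squeezed.
- clamp2_pin (a point): Hinge pin of one of two equal sprung clamps (110 mm tall, 24 mm wide along y, 80 g). z up to the handles, y along the pin, x the way the jaws open; may be fitted either way round. Handles: 8 to 52 mm above the pin, at rest splayed to 57 mm over their tops. A coil of 7 mm radius round the pin meets the edge when pushed right down. Starts clipped, handles up, on the parking bar.
- clamp2_grip (a point): Point between the jaw pads of clamp2, 49 mm below its pin; the pads reach from 43 to 55 mm below the pin. Fixed to the half on the clamp's +x side, so it shifts about 10 mm aside when squeezed.
- clamp2: The whole clamp2, origin on its pin. Squeezing the handles (8 N at first, 10 to 12 N at the end; grip with 20 to 25 N) brings them parallel against a stop, 36 mm over all, and opens the jaws to 28 mm. Let go, it shuts by itself with about 6 N. The frame is that of the +x half: it tilts 0.2 rad when squeezed.
- panel: The panel, origin at the centre of its lower edge.
- rack: Fixed dark storage rack, base 150 (x) x 170 (y) x 15 mm, origin at the centre of its underside; three slots across x, at x = -45, 0 and +45 mm, combs up to 55 mm high.
- park: Fixed parking bar for clamps: base 90 (x) x 230 (y) x 12 mm, bar 8 mm thick along y, top edge at 100 mm; origin at the centre of its underside.
- carrier1: Grey lens carrier, 6 x 100 x 80 mm, standing in a rack slot; origin at the centre of its lower edge. To be left alone.
- carrier2: Grey lens carrier, 6 x 100 x 80 mm, standing in a rack slot; origin at the centre of its lower edge. To be left alone.
- bottle: Bystander: white plastic bottle 60 mm across, 150 mm tall; origin at the centre of its underside. To be left alone.
- tub: Bystander: clear plastic tub 84 mm across, 60 mm tall; origin at the centre of its underside. To be left alone.
- dish: Bystander: shallow glass dish 90 mm across, 22 mm tall; origin at the centre of its underside. To be left alone.
- jar: Bystander: amber jar with black lid, 66 mm across, 75 mm tall; origin at the centre of its underside. To be left alone.
- brush: Bystander: lens brush lying flat, about 200 mm long; origin at the underside. To be left alone.
- lensring: Bystander: aluminium lens ring lying flat, 80 mm across, 18 mm tall; origin at the centre of its underside. To be left alone.
- can: Bystander: steel can 70 mm across, 100 mm tall; origin at the centre of its underside. To be left alone.
Things that resemble listed ones, but are neither listed nor needed, are in the scene too. What is meant by the panel is not pink, and is the smaller of those in its own colour.

How it is judged:
On the way, in this order (a step that is already met when the one before it is completed fails the run):
1. the panel stands in the trough of the stand, let go, before any clamp is on (x of panel_mid in the frame of stand between -0.012 and 0 m and y of panel_mid in the frame of stand between -0.014 and 0.014 m and z of panel_mid in the frame of stand between 0.069 and 0.079 m and angle between panel_mid's own z axis and vertical below 0.12 rad and angle between the x axis of panel_mid and the x axis of stand, either way round below 0.12 rad and contact force between the fingers and panel below 0.1 N and linear speed of panel below 0.03 m/s), for 0.2 s.
2. one clamp pinches panel and horn and is let go (((x of clamp1_grip in the frame of stand between -0.014 and 0.014 m and y of clamp1_grip in the frame of stand between 0.042 and 0.076 m and z of clamp1_grip in the frame of stand between 0.07 and 0.118 m and angle between clamp1_pin's own z axis and vertical below 0.35 rad and contact force between clamp1 and panel above 1.5 N and contact force between clamp1 and stand above 1.5 N and contact force between the fingers and clamp1 below 0.1 N) or (x of clamp1_grip in the frame of stand between -0.014 and 0.014 m and y of clamp1_grip in the frame of stand between -0.076 and -0.042 m and z of clamp1_grip in the frame of stand between 0.07 and 0.118 m and angle between clamp1_pin's own z axis and vertical below 0.35 rad and contact force between clamp1 and panel above 1.5 N and contact force between clamp1 and stand above 1.5 N and contact force between the fingers and clamp1 below 0.1 N) or (x of clamp2_grip in the frame of stand between -0.014 and 0.014 m and y of clamp2_grip in the frame of stand between 0.042 and 0.076 m and z of clamp2_grip in the frame of stand between 0.07 and 0.118 m and angle between clamp2_pin's own z axis and vertical below 0.35 rad and contact force between clamp2 and panel above 1.5 N and contact force between clamp2 and stand above 1.5 N and contact force between the fingers and clamp2 below 0.1 N) or (x of clamp2_grip in the frame of stand between -0.014 and 0.014 m and y of clamp2_grip in the frame of stand between -0.076 and -0.042 m and z of clamp2_grip in the frame of stand between 0.07 and 0.118 m and angle between clamp2_pin's own z axis and vertical below 0.35 rad and contact force between clamp2 and panel above 1.5 N and contact force between clamp2 and stand above 1.5 N and contact force between the fingers and clamp2 below 0.1 N))), for 0.2 s.
At the end, for the whole second after the job is handed in: Panel on the trough floor (5 mm), centred (14 mm), upright and parallel to the plate (0.12 rad). Each horn has one clamp, handles up (0.35 rad), pads within 17 mm of the horn's middle and 17 mm or more below its top, pressing both panel and horn over 1.5 N. All released, at rest (x of panel_mid in the frame of stand between -0.012 and 0 m and y of panel_mid in the frame of stand between -0.014 and 0.014 m and z of panel_mid in the frame of stand between 0.069 and 0.079 m and angle between panel_mid's own z axis and vertical below 0.12 rad and angle between the x axis of panel_mid and the x axis of stand, either way round below 0.12 rad and (((x of clamp1_grip in the frame of stand between -0.014 and 0.014 m and y of clamp1_grip in the frame of stand between 0.042 and 0.076 m and z of clamp1_grip in the frame of stand between 0.07 and 0.118 m and angle between clamp1_pin's own z axis and vertical below 0.35 rad and contact force between clamp1 and panel above 1.5 N and contact force between clamp1 and stand above 1.5 N and contact force between the fingers and clamp1 below 0.1 N) and (x of clamp2_grip in the frame of stand between -0.014 and 0.014 m and y of clamp2_grip in the frame of stand between -0.076 and -0.042 m and z of clamp2_grip in the frame of stand between 0.07 and 0.118 m and angle between clamp2_pin's own z axis and vertical below 0.35 rad and contact force between clamp2 and panel above 1.5 N and contact force between clamp2 and stand above 1.5 N and contact force between the fingers and clamp2 below 0.1 N)) or ((x of clamp1_grip in the frame of stand between -0.014 and 0.014 m and y of clamp1_grip in the frame of stand between -0.076 and -0.042 m and z of clamp1_grip in the frame of stand between 0.07 and 0.118 m and angle between clamp1_pin's own z axis and vertical below 0.35 rad and contact force between clamp1 and panel above 1.5 N and contact force between clamp1 and stand above 1.5 N and contact force between the fingers and clamp1 below 0.1 N) and (x of clamp2_grip in the frame of stand between -0.014 and 0.014 m and y of clamp2_grip in the frame of stand between 0.042 and 0.076 m and z of clamp2_grip in the frame of stand between 0.07 and 0.118 m and angle between clamp2_pin's own z axis and vertical below 0.35 rad and contact force between clamp2 and panel above 1.5 N and contact force between clamp2 and stand above 1.5 N and contact force between the fingers and clamp2 below 0.1 N))) and linear speed of each of panel, clamp1, clamp2 below 0.03 m/s); the robot touches nothing.
It fails at once if a bystander or lens carrier is shifted by more than 25 mm (distance of any of bottle, tub, dish, jar, brush, lensring, can, carrier1, carrier2 from where it was at the start of the episode above 0.025 m).
It fails at once if the panel or a clamp is let fall (faster than 0.6 m/s with no finger on it) ((linear speed of panel above 0.6 m/s and contact force between the fingers and panel below 0.05 N) or (linear speed of clamp1 above 0.6 m/s and contact force between the fingers and clamp1 below 0.05 N) or (linear speed of clamp2 above 0.6 m/s and contact force between the fingers and clamp2 below 0.05 N)).
It also fails if it takes over 70 s, if anything falls off the work surface, if the arm or the gripper's body presses on something with over 40 N, if the wrist force passes 120 N, or if a joint passes its speed limit or range.

## Robot

A 7-joint arm with a two-finger parallel gripper is mounted at the origin on the work surface. World frame = base frame: x ahead of the robot, y to its left, z up, the work surface at z = 0. Lengths are in m, angles in rad, forces in N, time in s.
With the tool pointing down it reaches from about 0.425 to 0.975 m from the base axis. Payload 16.7 kg.
Tool frame: the origin (TCP) lies between the finger pads; the fingertips stand 19 mm ahead of it and the grasp point (between the pads) is the TCP; z points along the fingers, y is the line along which they close (so a half turn about z gives the same grasp; the last joint's range is limited). The gripper opens to 85 mm and grips with 20 to 120 N. Pads are 22 mm wide; open, the fingers measure 114 mm over their backs; the gripper's body (76 mm by 85 mm) begins 54 mm behind the grasp point. The pads swing forward as they close: fully open they stand 13 mm farther back than shut.
Start: joints at [1.065, 0.426, 0.074, 1.606, -0.034, 1.111, -0.067], TCP at [0.235, -0.633, 0.25] pointing down, gripper open.
Joint ranges: [-2.85, 2.85], [-0.5, 2.14], [-1.23, 1.37], [0.21, 2.46], [-1.02, 4.16], [0.16, 2.05], [-2.73, 2.73]. Speed limits (rad/s): [1.89, 1.89, 2.39, 2.39, 3.01, 3.01, 3.01].

## Interface

Orientations are given as a unit quaternion [x, y, z, w].
In Python, from plant import arm, cams gives the robot as it stands. The module is installed in compiled form; this text tells all that it offers.
- The arm moves only by the tool send_rows, never from a script. Its argument "steps" is a list of rows, each an object with "fingers": the opening, from 0 (shut) to 1 (fully open); "travel": the shift along the tool's x, y, z in cm, a list of three; "twist": the turn about the tool's z in degrees. A call has 1 to 8 rows; each row is the pose to reach, as a shift and turn from the pose commanded when the call began, along the tool's axes at that moment; what a row does not reach only later rows make up. A row lasts 1/12 s, in which the tool goes at most 41.7 mm and 7.16 degrees, less where a joint would pass 70% of its speed; a pose out of reach is approached as far as the arm can. A call with a gripper value outside its range is refused whole. The fingers move at their own pace and stop on an object; "newtons" is the grip in N (left out, the last holds). Time passes only in rows, so rows that repeat a pose let the fingers close. It gives the time, the measured TCP pose, the force, the opening and the grip force at its end, in the units of the state.
- arm.read_state(): the state, without advancing time (a new reading comes with each control period).
- cams.capture(name): name is "side" or "top" or "wrist"; returns a dict with "img" (420x560x3 uint8, red, green, blue), "depth" (420x560 float32, m along the optical axis (not along the pixel's ray), 0 where there is no reading), "fx", "fy", "cx", "cy" (pixels), "pose" (4x4, takes a point from camera to world coordinates); the wrist camera has in their place "T_tool_cam" (4x4, takes a point from camera to tool coordinates, whose origin is the TCP and whose axes are the flange's). Camera axes: x right, y down, z forward; pixel columns grow to the right and rows downward; lengths in m; the calibration is good to about 2 mm. A picture is of the moment at which its call begins: read the wrist's pose just before it.
- arm.job_done(): hands the job in; it is judged then, once.
The state is a dict: "time_s": time; "joint_positions": joint angles; "joint_velocities": joint speeds; "joint_torque": joint torques, N m; "ee_pos": TCP position; "orientation": TCP orientation; "force": force on the tool from outside, world axes, zero at the start; "torque": the same for the moment, N m; "width": finger opening in m; "grasp_force": force on a finger pad.
Only numpy, scipy, OpenCV 4.12 (cv2) and the standard library are available. Lean on these libraries where they do the work, as an engineer would, in place of code of your own. Each camera call takes 0.05 s, during which the arm holds its last target. There are 200 camera calls.

## Working session

There is one attempt and no reset: what is moved stays moved. The work goes in short steps, Python scripts to look and compute and a tool call to move; the robot and the scene stay as the last step left them, time stands still between calls to the robot, and variables do not carry over. Pictures are saved under pics/ and viewed, at most 11 in all, crops included, and the job is handed in when it is done.

Besides the shell and the picture viewer there is one more tool, called after "Request:" as a command line: name --argument value ..., lists and objects as JSON in quotes. send_rows: Moves the arm, as the interface text tells. Its arguments: {"type":"object","properties":{"steps":{"type":"array"},"newtons":{"type":"number"}},"required":["steps"]}

```bash
mkdir -p pics
cat > h.py <<'E'
import numpy as np, cv2
from plant import arm, cams
from scipy.spatial.transform import Rotation as R
def cap(n):
    st=arm.read_state(); c=cams.capture(n)
    if n=="wrist":
        T=np.eye(4);T[:3,:3]=R.from_quat(st["orientation"]).as_matrix();T[:3,3]=st["ee_pos"]
        c["pose"]=T@c["T_tool_cam"]
    return c
def cloud(c):
    d=c["depth"];v,u=np.mgrid[:d.shape[0],:d.shape[1]]
    p=np.stack([(u-c["cx"])/c["fx"]*d,(v-c["cy"])/c["fy"]*d,d],-1)
    return np.where((d>0)[...,None],p@c["pose"][:3,:3].T+c["pose"][:3,3],np.nan)
def save(c,f,crop=None,s=1):
    im=c["img"][...,::-1]
    if crop: im=im[crop[1]:crop[3],crop[0]:crop[2]]
    cv2.imwrite("pics/"+f,cv2.resize(im,None,fx=s,fy=s))
E
python3 - <<'E'
from h import *
for n in("top","side"):
    c=cap(n);save(c,n+"0.png");np.save(n+"0.npy",cloud(c));print(n,c["pose"].round(3).tolist(),c["fx"])
s=arm.read_state();print(s["ee_pos"],s["orientation"],R.from_quat(s["orientation"]).as_matrix().round(3),s["width"])
E
```

```text
top [[0.001, -0.981, 0.193, 0.265], [-1.0, 0.003, 0.018, 0.067], [-0.019, -0.192, -0.981, 1.504], [0.0, 0.0, 0.0, 1.0]] 523.8392383840927
side [[-0.869, -0.385, 0.311, 0.063], [-0.494, 0.67, -0.554, 0.887], [0.005, -0.635, -0.772, 1.2], [0.0, 0.0, 0.0, 1.0]] 467.92519358890115
[ 0.23500088 -0.63237976  0.24966418] [ 9.84216557e-01  1.76967209e-01 -1.49253101e-04 -5.94507834e-04] [[ 0.937  0.348 -0.001]
 [ 0.348 -0.937  0.001]
 [-0.    -0.001 -1.   ]] 0.08558960068425378
```

View pics/top0.png

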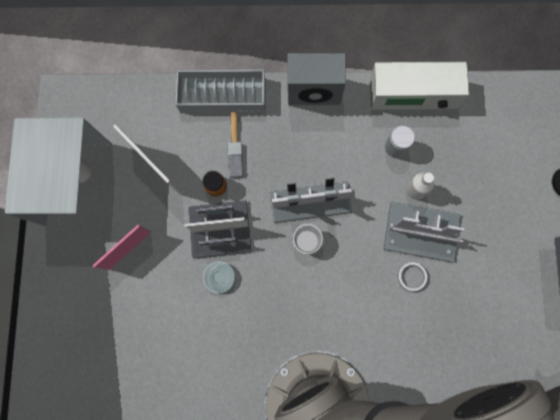

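View pics/side0.png

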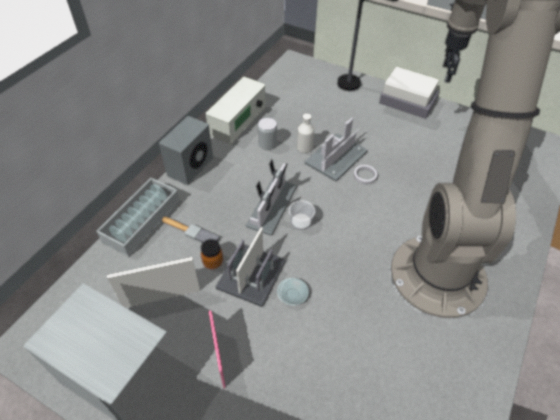

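Run:
```python
from h import *
im=cv2.imread("pics/top0.png");im2=cv2.imread("pics/side0.png")
a=cv2.resize(im[165:265,95:270],(788,450),interpolation=cv2.INTER_CUBIC)[:, :788]
b=cv2.resize(im[165:265,265:475],None,fx=3.7,fy=3.7,interpolation=cv2.INTER_CUBIC)
a=cv2.resize(im2[150:380,100:350],None,fx=1.3,fy=1.3,interpolation=cv2.INTER_CUBIC)
o=np.zeros((600,777,3),np.uint8);o[:299,:325]=a
k=cv2.resize(im[120:265,95:270],None,fx=2.05,fy=2.05);o[:k.shape[0],340:340+k.shape[1]]=k
bb=cv2.resize(im[165:265,265:475],(620,295));o[305:600,:620]=bb
cv2.imwrite("pics/crop1.png",o)
P=np.load("top0.npy")
def line(nm,r,z0,z1):
    u0,v0,u1,v1=r;p=P[v0:v1,u0:u1].reshape(-1,3);p=p[(p[:,2]>z0)&(p[:,2]<z1)]
    if len(p)<3: print(nm,len(p));return
    m=p.mean(0);w,V=np.linalg.eigh(np.cov(p[:,:2].T));d=V[:,1];t=(p[:,:2]-m[:2])@d
    print(nm,len(p),"c",m.round(4),"mid",(m[:2]+d*(t.min()+t.max())/2).round(4),"ang",np.degrees(np.arctan2(d[1],d[0])).round(2),"len",np.ptp(t).round(3),"w",w.round(6),"zmax",p[:,2].max().round(4))
line("panel",(180,195,258,262),.115,.2)
line("rackbase",(180,190,258,262),.008,.025)
line("parkbar",(262,170,358,228),.085,.106)
line("parkhandles",(262,170,312,228),.118,.2)
line("parkhandles2",(312,170,358,228),.118,.2)
line("parkbase",(262,170,358,228),.006,.018)
line("standplate",(380,195,475,265),.118,.145)
line("standbase",(380,195,475,265),.008,.022)
line("bigwhite",(105,120,175,185),.05,.4)
```

```text
panel 195 c [0.4825 0.2739 0.1307] mid [0.4825 0.274 ] ang 96.16 len 0.157 w [4.000e-06 2.147e-03] zmax 0.1404
rackbase 1968 c [0.4777 0.2761 0.0142] mid [0.4774 0.2785] ang 96.47 len 0.209 w [0.002299 0.002804] zmax 0.025
parkbar 237 c [0.5615 0.014  0.0965] mid [0.5614 0.0145] ang 97.6 len 0.219 w [1.200e-05 4.431e-03] zmax 0.1056
parkhandles 84 c [0.5645 0.0686 0.1424] mid [0.5553 0.0672] ang -171.36 len 0.056 w [5.00e-05 3.96e-04] zmax 0.1584
parkhandles2 89 c [ 0.5791 -0.0326  0.1401] mid [ 0.5686 -0.0337] ang -173.79 len 0.057 w [5.10e-05 3.69e-04] zmax 0.1596
parkbase 1446 c [0.5537 0.0175 0.0107] mid [0.5538 0.0171] ang 96.86 len 0.283 w [0.000886 0.004641] zmax 0.018
standplate 115 c [ 0.4757 -0.3054  0.1303] mid [ 0.4762 -0.3028] ang 79.33 len 0.16 w [4.000e-06 3.714e-03] zmax 0.1403
standbase 2482 c [ 0.4699 -0.2983  0.0137] mid [ 0.4685 -0.3044] ang 76.6 len 0.24 w [0.002181 0.003525] zmax 0.022
bigwhite 268 c [0.6629 0.4708 0.1609] mid [0.6796 0.4875] ang 45.06 len 0.264 w [2.100e-05 4.649e-03] zmax 0.1725
```

View pics/crop1.png

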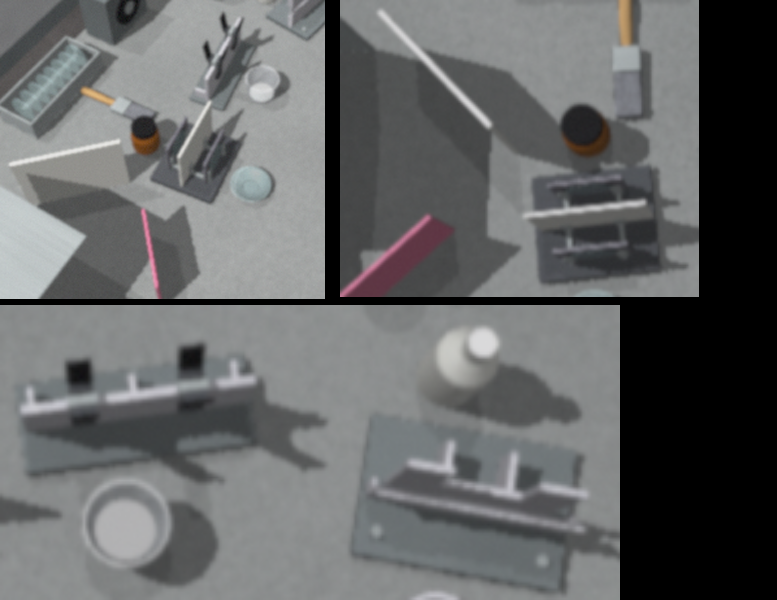

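Candidates for the panel by top-image pixels: white in the rack (215,222), about 157 mm wide; a larger white one (140,152), about 264 mm long; a pink one (122,248). The rack one is meant: it is the smaller of the whites, stands in the middle slot, and the crop confirms it. The stand is at (425,232), with the trough on its near side. The clamps are at (292,190) and (330,185) on the bar. I'll go above the stand first for a close look.

```bash
cat >> h.py <<'E'
def go(x,y,z,yaw=None):
    "numbers of a move: world target, yaw = world angle of tool y (deg)"
    s=arm.read_state();M=R.from_quat(s["orientation"]).as_matrix();p=np.array(s["ee_pos"])
    t=M.T@(np.array([x,y,z])-p)*100
    a=np.degrees(np.arctan2(M[1,1],M[0,1]));tw=0 if yaw is None else -(((yaw-a)+180)%360-180)
    print("t",s["time_s"],"pos",p.round(4),"yaw",round(a,2),"tilt",M[:,2].round(3),"-> travel",t.round(2),"twist",round(tw,2),"w",round(s["width"],4),"F",np.round(s["force"],1),"grip",s["grasp_force"],"j1,7",np.round([s["joint_positions"][0],s["joint_positions"][6]],2))
E
python3 -c "
from h import *
go(.42,-.28,.33,-10.7);c=cams.capture('wrist');print(c['T_tool_cam'].round(3).tolist(),c['fx'])"
```

```text
t 0.1 pos [ 0.235  -0.6324  0.2497] yaw -69.61 tilt [-0.001  0.001 -1.   ] -> travel [ 29.62 -26.6   -8.  ] twist -58.91 w 0.0856 F [0.4 0.2 1.1] grip 0.0 j1,7 [ 1.07 -0.07]
[[-0.001, -0.955, -0.298, 0.076], [1.0, -0.001, -0.001, -0.0], [0.0, -0.298, 0.955, -0.123], [0.0, 0.0, 0.0, 1.0]] 302.5658642136539
```

Request:
send_rows --steps '[{"fingers":1,"travel":[3,-2.7,-2],"twist":-7},{"fingers":1,"travel":[6,-5.4,-4],"twist":-14},{"fingers":1,"travel":[9,-8,-6],"twist":-21},{"fingers":1,"travel":[12,-10.7,-8],"twist":-28},{"fingers":1,"travel":[15,-13.4,-8],"twist":-35},{"fingers":1,"travel":[18,-16,-8],"twist":-42},{"fingers":1,"travel":[21,-18.7,-8],"twist":-49},{"fingers":1,"travel":[24,-21.4,-8],"twist":-56}]'

```text
time_s: 0.82
ee_pos: [0.3832, -0.3519, 0.3306]
orientation: [0.784, 0.621, -0.0, 0.0]
force: [1.3, -1.0, 0.8]
width: 0.0854
grasp_force: 0.0
```

```bash
python3 -c "
from h import *
go(.42,-.29,.33,-10.7)"
```

```text
t 0.8167 pos [ 0.3832 -0.3519  0.3306] yaw -13.28 tilt [ 0. -0. -1.] -> travel [6.87 2.16 0.05] twist -2.58 w 0.0854 F [ 1.3 -1.   0.8] grip 0.0 j1,7 [0.83 0.36]
```

Request:
send_rows --steps '[{"fingers":1,"travel":[3.4,1.1,0],"twist":-2.6},{"fingers":1,"travel":[6.9,2.2,0],"twist":-2.6},{"fingers":1,"travel":[6.9,2.2,0],"twist":-2.6},{"fingers":1,"travel":[6.9,2.2,0],"twist":-2.6},{"fingers":1,"travel":[6.9,2.2,0],"twist":-2.6}]'

```text
time_s: 1.23
ee_pos: [0.4201, -0.2922, 0.3302]
orientation: [0.772, 0.636, -0.0, -0.0]
force: [-0.6, -0.7, -0.1]
width: 0.0855
grasp_force: 0.0
```

Run:
```python
from h import *
c=cap("wrist");save(c,"w1.png");P=cloud(c);np.save("w1.npy",P)
go(.42,-.29,.33,-10.7)
p=P.reshape(-1,3);p=p[(p[:,2]>.127)&(p[:,2]<.142)&(np.abs(p[:,0]-.475)<.08)&(np.abs(p[:,1]+.3)<.13)]
m=p.mean(0);w,V=np.linalg.eigh(np.cov(p[:,:2].T));d=V[:,1];t=(p[:,:2]-m[:2])@d
print(len(p),m,np.degrees(np.arctan2(d[1],d[0])),m[:2]+d*(t.min()+t.max())/2,np.ptp(t),w**.5)
```

```text
t 1.2833 pos [ 0.4198 -0.2927  0.3302] yaw -11.09 tilt [-0. -0. -1.] -> travel [ 0.27 -0.04  0.02] twist -0.39 w 0.0856 F [ 0.7 -0.7 -0.2] grip 0.0 j1,7 [0.75 0.26]
532 [ 0.48072328 -0.29515001  0.13362187] 79.28089286385307 [ 0.47911875 -0.30362626] 0.15952563082626786 [0.00195633 0.05942322]
```

View pics/w1.png

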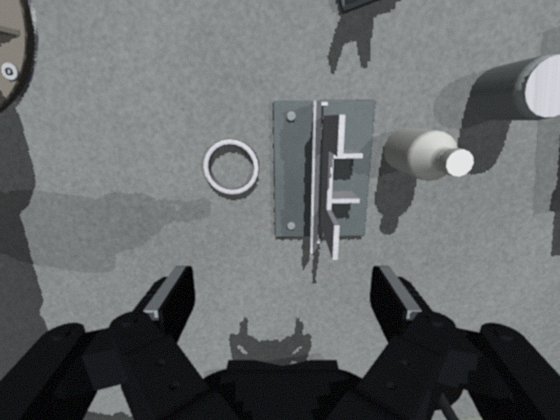

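```bash
python3 -c "
from h import *
go(.5,0,.33,0);go(.47,.23,.33,6.2)"
```

```text
t 1.2833 pos [ 0.4198 -0.2927  0.3302] yaw -11.09 tilt [-0. -0. -1.] -> travel [3.027e+01 2.240e+00 1.000e-02] twist -11.09 w 0.0856 F [ 0.7 -0.7 -0.2] grip 0.0 j1,7 [0.75 0.26]
t 1.2833 pos [ 0.4198 -0.2927  0.3302] yaw -11.09 tilt [-0. -0. -1.] -> travel [ 5.226e+01 -5.130e+00  1.000e-02] twist -17.29 w 0.0856 F [ 0.7 -0.7 -0.2] grip 0.0 j1,7 [0.75 0.26]
```

Request:
send_rows --steps '[{"fingers":1,"travel":[4,0.4,0],"twist":-2},{"fingers":1,"travel":[8,0.8,0],"twist":-4},{"fingers":1,"travel":[12,1.2,0],"twist":-6},{"fingers":1,"travel":[16,1.6,0],"twist":-8},{"fingers":1,"travel":[20,2,0],"twist":-10},{"fingers":1,"travel":[24,2.2,0],"twist":-11.1},{"fingers":1,"travel":[28,2.2,0],"twist":-11.1},{"fingers":1,"travel":[30.3,2.2,0],"twist":-11.1}]'

```text
time_s: 1.95
ee_pos: [0.5003, 0.0043, 0.3305]
orientation: [0.706, 0.708, 0.0, -0.0]
force: [0.3, -0.2, 0.1]
width: 0.0853
grasp_force: 0.0
```

Request:
send_rows --steps '[{"fingers":0.7,"travel":[4,-0.5,0],"twist":-2},{"fingers":0.7,"travel":[8,-1,0],"twist":-4},{"fingers":0.7,"travel":[12,-1.5,0],"twist":-6},{"fingers":0.7,"travel":[16,-2,0],"twist":-6.2},{"fingers":0.7,"travel":[20,-2.5,0],"twist":-6.2},{"fingers":0.7,"travel":[23,-3,0],"twist":-6.2},{"fingers":0.7,"travel":[23,-3,0],"twist":-6.2},{"fingers":0.7,"travel":[23,-3,0],"twist":-6.2}]'

```text
time_s: 2.62
ee_pos: [0.4696, 0.2318, 0.3301]
orientation: [0.667, 0.745, -0.0, -0.0]
force: [0.3, -0.9, -0.9]
width: 0.0598
grasp_force: 0.0
```

```bash
cat >> h.py <<'E'
def edge(P,z0,z1,cx,cy,rx,ry):
    p=P.reshape(-1,3);p=p[(p[:,2]>z0)&(p[:,2]<z1)&(np.abs(p[:,0]-cx)<rx)&(np.abs(p[:,1]-cy)<ry)]
    m=p.mean(0);w,V=np.linalg.eigh(np.cov(p[:,:2].T));d=V[:,1]*np.sign(V[1,1]);t=(p[:,:2]-m[:2])@d
    print("n",len(p),"mean",m.round(4),"ang",np.degrees(np.arctan2(d[1],d[0])).round(2),"mid",(m[:2]+d*(t.min()+t.max())/2).round(4),"len",np.ptp(t).round(4),"sd",(w**.5).round(4))
E
python3 - <<'E'
from h import *
c=cap("wrist");save(c,"w2.png");P=cloud(c)
go(.47,.23,.33,6.2)
edge(P,.125,.145,.48,.27,.05,.11)
E
```

```text
t 2.6667 pos [0.47   0.2304 0.33  ] yaw 6.24 tilt [-0.001 -0.    -1.   ] -> travel [-0.04 -0.01 -0.  ] twist 0.04 w 0.0601 F [ 0.4 -0.1 -0.6] grip 0.0 j1,7 [ 0.1  -0.59]
n 967 mean [0.4851 0.282  0.1339] ang 96.2 mid [0.4859 0.2754] len 0.1599 sd [0.0018 0.0457]
```

```bash
python3 -c "
from h import *
go(.4859,.2754,.12,6.2)"
```

```text
t 2.6667 pos [0.47   0.2304 0.33  ] yaw 6.24 tilt [-0.001 -0.    -1.   ] -> travel [ 4.31  2.08 21.  ] twist 0.04 w 0.0601 F [ 0.4 -0.1 -0.6] grip 0.0 j1,7 [ 0.1  -0.59]
```

Request:
send_rows --steps '[{"fingers":0.5,"travel":[2.5,1.2,2],"twist":0},{"fingers":0.5,"travel":[4.3,2.1,5],"twist":0},{"fingers":0.5,"travel":[4.3,2.1,9],"twist":0},{"fingers":0.5,"travel":[4.3,2.1,13],"twist":0},{"fingers":0.5,"travel":[4.3,2.1,16],"twist":0},{"fingers":0.5,"travel":[4.3,2.1,18.5],"twist":0},{"fingers":0.5,"travel":[4.3,2.1,20.5],"twist":0},{"fingers":0.5,"travel":[4.3,2.1,21],"twist":0}]'

```text
time_s: 3.33
ee_pos: [0.4854, 0.2731, 0.117]
orientation: [0.668, 0.744, -0.002, -0.0]
force: [-0.4, -0.5, 0.2]
width: 0.0428
grasp_force: 0.0
```

Request:
send_rows --steps '[{"fingers":0.5,"travel":[0,0,0],"twist":0},{"fingers":0,"travel":[0,0,0],"twist":0},{"fingers":0,"travel":[0,0,0],"twist":0},{"fingers":0,"travel":[0,0,0],"twist":0},{"fingers":0,"travel":[0,0,0],"twist":0},{"fingers":0,"travel":[0,0,0],"twist":0},{"fingers":0,"travel":[0,0,0],"twist":0},{"fingers":0,"travel":[0,0,0],"twist":0}]' --newtons 40

```text
time_s: 4.0
ee_pos: [0.4863, 0.2764, 0.1218]
orientation: [0.667, 0.745, 0.001, 0.001]
force: [-2.1, -2.4, 9.1]
width: 0.0049
grasp_force: 40.9
```

Request:
send_rows --steps '[{"fingers":0,"travel":[0,0,-0.5],"twist":0},{"fingers":0,"travel":[0,0,-2],"twist":0},{"fingers":0,"travel":[0,0,-4.5],"twist":0},{"fingers":0,"travel":[0,0,-7.5],"twist":0},{"fingers":0,"travel":[0,0,-10.5],"twist":0},{"fingers":0,"travel":[0,0,-13],"twist":0},{"fingers":0,"travel":[0,0,-15],"twist":0},{"fingers":0,"travel":[0,0,-16],"twist":0}]'

```text
time_s: 4.67
ee_pos: [0.4863, 0.2769, 0.2838]
orientation: [0.667, 0.745, 0.002, 0.001]
force: [0.9, 0.2, -1.2]
width: 0.0051
grasp_force: 39.4
```

```bash
python3 -c "
from h import *
go(.468,-.0,.28,-5);go(.468,-.3015,.28,-10.7)"
```

```text
t 4.6667 pos [0.4863 0.2769 0.2838] yaw 6.29 tilt [ 0.004  0.001 -1.   ] -> travel [-27.32  -4.85   0.33] twist 11.29 w 0.0051 F [ 0.9  0.2 -1.2] grip 39.40012335777283 j1,7 [ 0.   -0.72]
t 4.6667 pos [0.4863 0.2769 0.2838] yaw 6.29 tilt [ 0.004  0.001 -1.   ] -> travel [-57.29  -8.15   0.29] twist 16.99 w 0.0051 F [ 0.9  0.2 -1.2] grip 39.40012335777283 j1,7 [ 0.   -0.72]
```

Request:
send_rows --steps '[{"fingers":0,"travel":[-1.5,-0.3,0],"twist":1},{"fingers":0,"travel":[-4.5,-0.8,0],"twist":2.5},{"fingers":0,"travel":[-8.3,-1.5,0],"twist":4},{"fingers":0,"travel":[-12.1,-2.2,0],"twist":5.5},{"fingers":0,"travel":[-15.9,-2.9,0],"twist":7},{"fingers":0,"travel":[-19.7,-3.5,0],"twist":8.5},{"fingers":0,"travel":[-23.5,-4.2,0],"twist":10},{"fingers":0,"travel":[-27.3,-4.9,0],"twist":11.3}]'

```text
time_s: 5.33
ee_pos: [0.4661, -0.0023, 0.2804]
orientation: [0.738, 0.675, 0.0, 0.0]
force: [1.0, -0.1, -1.0]
width: 0.0053
grasp_force: 39.3
```

Request:
send_rows --steps '[{"fingers":0,"travel":[-3.8,0.3,0],"twist":1},{"fingers":0,"travel":[-7.6,0.6,0],"twist":2},{"fingers":0,"travel":[-11.4,1,0],"twist":3},{"fingers":0,"travel":[-15.2,1.3,0],"twist":4},{"fingers":0,"travel":[-19,1.6,0],"twist":5},{"fingers":0,"travel":[-22.8,2,0],"twist":5.7},{"fingers":0,"travel":[-26.5,2.3,0],"twist":5.7},{"fingers":0,"travel":[-29.3,2.6,0],"twist":5.7}]'

```text
time_s: 6.0
ee_pos: [0.4662, -0.2977, 0.2801]
orientation: [0.771, 0.637, -0.0, 0.0]
force: [0.0, -0.7, -1.7]
width: 0.0054
grasp_force: 39.3
```

Request:
send_rows --steps '[{"fingers":0,"travel":[-0.7,0,0],"twist":0},{"fingers":0,"travel":[-0.7,0,0],"twist":0},{"fingers":0,"travel":[-0.7,0,0],"twist":0},{"fingers":0,"travel":[-0.7,0,0],"twist":0}]'

```text
time_s: 6.33
ee_pos: [0.4661, -0.3001, 0.2803]
orientation: [0.77, 0.639, 0.0, -0.0]
force: [0.1, 0.0, -1.1]
width: 0.0055
grasp_force: 39.3
```

Run:
```python
from h import *
c=cap("wrist");save(c,"w3.png");P=cloud(c);np.save("w3.npy",P)
go(.468,-.3015,.28,-10.7)
edge(P,.28,.31,.468,-.3,.05,.11)
c=cap("side");save(c,"s3.png",(270,80,400,180),6)
```

```text
t 6.3833 pos [ 0.4662 -0.3     0.2804] yaw -10.61 tilt [ 0.  0. -1.] -> travel [-0.12  0.21  0.04] twist 0.09 w 0.0051 F [ 0.2  1.5 -1. ] grip 39.33640122413635 j1,7 [0.75 0.19]
n 7263 mean [ 0.4698 -0.28    0.2962] ang 79.44 mid [ 0.4705 -0.2766] len 0.1094 sd [0.0093 0.0255]
```

View pics/w3.png

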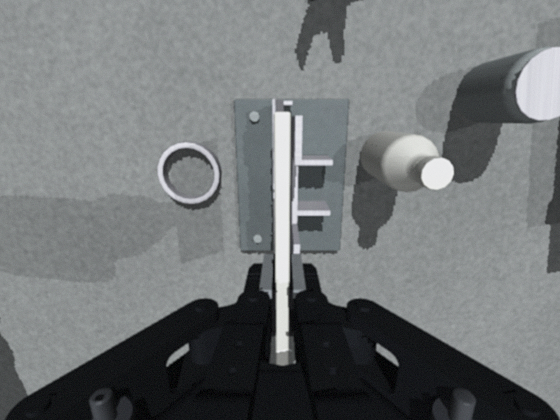

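Run:
```python
from h import *
P=np.load("w3.npy")
n=np.array([np.cos(np.radians(-10.7)),np.sin(np.radians(-10.7))]);d=np.array([-n[1],n[0]])
T=np.array([.4662,-.3000])
p=P.reshape(-1,3);q=np.c_[(p[:,:2]-T)@n,(p[:,:2]-T)@d,p[:,2]]*1000
h=q[(q[:,2]>125)&(q[:,2]<142)&(np.abs(q[:,1])<100)&(q[:,0]>-15)&(q[:,0]<40)]
for a,b in((-100,-30),(30,100)):
    s=h[(h[:,1]>a)&(h[:,1]<b)];print(len(s),s.mean(0).round(1),np.percentile(s,[2,98],0).round(1).tolist())
s=q[(q[:,2]>270)&(q[:,2]<303)&(q[:,1]>30)&(q[:,1]<100)&(np.abs(q[:,0])<15)]
print("panel",len(s),s.mean(0).round(1),np.percentile(s,[2,50,98],0).round(1).tolist())
i=s[:,1]>60;print(s[i].mean(0).round(1),s[~i].mean(0).round(1))
s=q[(q[:,2]>60)&(q[:,2]<90)&(np.abs(q[:,1])<105)&(q[:,0]>-30)&(q[:,0]<8)]
if len(s):print("lip",len(s),s.mean(0).round(1),np.percentile(s,[2,98],0).round(1).tolist())
s=q[(q[:,2]>10)&(q[:,2]<19)&(np.abs(q[:,1])<125)&(np.abs(q[:,0])<110)];print("base",np.percentile(s,[.5,99.5],0).round(1).tolist())
```

```text
76 [ 13.6 -42.5 132.9] [[11.1, -48.5, 125.8], [16.1, -38.7, 135.1]]
372 [ 13.6  58.8 134.1] [[10.8, 37.8, 129.3], [16.7, 78.2, 135.6]]
panel 2081 [-2.000e-01  5.560e+01  2.928e+02] [[-3.1, 31.1, 291.4], [-0.4, 56.1, 292.9], [2.6, 77.7, 294.2]]
[ -0.3  69.5 292.9] [-2.000e-01  4.540e+01  2.928e+02]
lip 310 [-7.4 46.3 80.6] [[-10.0, -64.0, 65.6], [0.6, 94.1, 85.0]]
base [[-104.1, -98.8, 11.7], [100.7, 97.9, 18.4]]
```

Request:
send_rows --steps '[{"fingers":0,"travel":[0,0.5,1],"twist":0},{"fingers":0,"travel":[0,0.5,2],"twist":0},{"fingers":0,"travel":[0,0.5,3.5],"twist":0},{"fingers":0,"travel":[0,0.5,5],"twist":0},{"fingers":0,"travel":[0,0.5,6.5],"twist":0},{"fingers":0,"travel":[0,0.5,7.5],"twist":0},{"fingers":0,"travel":[0,0.5,8.5],"twist":0},{"fingers":0,"travel":[0,0.5,8.5],"twist":0}]'

```text
time_s: 7.1
ee_pos: [0.47, -0.3017, 0.193]
orientation: [0.77, 0.638, -0.0, -0.001]
force: [-0.7, 0.6, -1.3]
width: 0.0056
grasp_force: 39.3
```

Request:
send_rows --steps '[{"fingers":0,"travel":[0,0,0.5],"twist":0},{"fingers":0,"travel":[0,0,1],"twist":0},{"fingers":0,"travel":[0,0,1.5],"twist":0},{"fingers":0,"travel":[0,0,2],"twist":0},{"fingers":0,"travel":[0,0,2.5],"twist":0},{"fingers":0,"travel":[0,0,3],"twist":0},{"fingers":0,"travel":[0,0,3.5],"twist":0},{"fingers":0,"travel":[0,0,3.5],"twist":0}]'

```text
time_s: 7.77
ee_pos: [0.4704, -0.3021, 0.1592]
orientation: [0.77, 0.638, -0.0, -0.001]
force: [-1.0, -0.9, -1.5]
width: 0.0054
grasp_force: 39.3
```

Run:
```python
from h import *
go(.4711,-.301,.122,-10.7)
```

```text
t 7.7667 pos [ 0.4704 -0.3021  0.1592] yaw -10.71 tilt [-0.001  0.001 -1.   ] -> travel [0.12 0.06 3.72] twist -0.01 w 0.0054 F [-1.  -0.9 -1.5] grip 39.31032121181488 j1,7 [0.73 0.13]
```

Request:
send_rows --steps '[{"fingers":0,"travel":[0,0,0.6],"twist":0},{"fingers":0,"travel":[0,0,1.2],"twist":0},{"fingers":0,"travel":[0,0,1.8],"twist":0},{"fingers":0,"travel":[0,0,2.4],"twist":0},{"fingers":0,"travel":[0,0,2.9],"twist":0},{"fingers":0,"travel":[0,0,3.2],"twist":0},{"fingers":0,"travel":[0,0,3.4],"twist":0},{"fingers":0,"travel":[0,0,3.4],"twist":0}]'

```text
time_s: 8.43
ee_pos: [0.4706, -0.3023, 0.1259]
orientation: [0.77, 0.638, -0.0, -0.0]
force: [0.9, -0.8, -0.6]
width: 0.0058
grasp_force: 39.3
```

Request:
send_rows --steps '[{"fingers":0,"travel":[0,0,0.1],"twist":0},{"fingers":0,"travel":[0,0,0.2],"twist":0},{"fingers":0,"travel":[0,0,0.3],"twist":0},{"fingers":0,"travel":[0,0,0.3],"twist":0}]'

```text
time_s: 8.77
ee_pos: [0.4708, -0.3024, 0.1233]
orientation: [0.77, 0.638, 0.0, 0.0]
force: [0.0, -0.2, -1.1]
width: 0.0054
grasp_force: 39.3
```

Request:
send_rows --steps '[{"fingers":0,"travel":[0,0,0.1],"twist":0},{"fingers":0,"travel":[0,0,0.2],"twist":0},{"fingers":0,"travel":[0,0,0.2],"twist":0}]'

```text
time_s: 9.02
ee_pos: [0.4712, -0.3025, 0.1218]
orientation: [0.77, 0.638, 0.0, 0.0]
force: [0.4, 0.8, 5.1]
width: 0.006
grasp_force: 40.4
```

Request:
send_rows --steps '[{"fingers":0,"travel":[0,0,0.1],"twist":0},{"fingers":0,"travel":[0,0,0.2],"twist":0},{"fingers":0,"travel":[0,0,0.2],"twist":0}]'

```text
time_s: 9.27
ee_pos: [0.4722, -0.3027, 0.1217]
orientation: [0.77, 0.638, 0.0, 0.001]
force: [-6.0, 5.4, 35.4]
width: 0.0058
grasp_force: 45.0
```

Request:
send_rows --steps '[{"fingers":0,"travel":[0,0,-0.2],"twist":0},{"fingers":0,"travel":[0,0.1,-0.3],"twist":0},{"fingers":0,"travel":[0,0.15,-0.3],"twist":0},{"fingers":0,"travel":[0,0.15,-0.3],"twist":0}]' --newtons 20

```text
time_s: 9.6
ee_pos: [0.4723, -0.3026, 0.1221]
orientation: [0.77, 0.638, 0.0, -0.0]
force: [-0.6, -0.9, -1.4]
width: 0.0057
grasp_force: 39.4
```

Run:
```python
from h import *
go(.4711,-.301,.122,-10.7)
```

```text
t 9.6 pos [ 0.4723 -0.3026  0.1221] yaw -10.72 tilt [-0.  0. -1.] -> travel [ 0.14 -0.15  0.01] twist -0.02 w 0.0057 F [-0.6 -0.9 -1.4] grip 39.37775015830994 j1,7 [0.71 0.11]
```

Release, rise, and look.

Request:
send_rows --steps '[{"fingers":0.15,"travel":[0,0.05,0.05],"twist":0},{"fingers":0.3,"travel":[0,0.05,0.05],"twist":0},{"fingers":0.4,"travel":[0,0.05,0.05],"twist":0},{"fingers":0.4,"travel":[0,0.05,0.05],"twist":0},{"fingers":0.4,"travel":[0,0.05,0.05],"twist":0},{"fingers":0.4,"travel":[0,0.05,0.05],"twist":0}]'

```text
time_s: 10.1
ee_pos: [0.4728, -0.3028, 0.1218]
orientation: [0.77, 0.638, 0.0, 0.0]
force: [-0.5, -0.5, -0.2]
width: 0.0342
grasp_force: 0.0
```

Request:
send_rows --steps '[{"fingers":0.4,"travel":[0,0,-1],"twist":0},{"fingers":0.4,"travel":[0,0,-3],"twist":0},{"fingers":0.4,"travel":[0,0,-6],"twist":0},{"fingers":0.4,"travel":[0,0,-9],"twist":0},{"fingers":0.4,"travel":[0,0,-12],"twist":0},{"fingers":0.4,"travel":[0,0,-15],"twist":0},{"fingers":0.4,"travel":[0,0,-16],"twist":0},{"fingers":0.4,"travel":[0,0,-16],"twist":0}]'

```text
time_s: 10.77
ee_pos: [0.4738, -0.3032, 0.2856]
orientation: [0.77, 0.638, 0.001, 0.003]
force: [-0.3, 0.7, -0.7]
width: 0.0339
grasp_force: 0.0
```

```bash
cat > st.py <<'E'
from h import *
def rep(T=(.4762,-.3030),f=None):
    c=cap("wrist");P=cloud(c)
    if f: save(c,f)
    n=np.array([np.cos(np.radians(-10.7)),np.sin(np.radians(-10.7))]);d=np.array([-n[1],n[0]]);T=np.array(T)
    p=P.reshape(-1,3);q=np.c_[(p[:,:2]-T)@n,(p[:,:2]-T)@d,p[:,2]]*1000
    h=q[(q[:,2]>127)&(q[:,2]<142)&(np.abs(q[:,1])<100)&(q[:,0]>-30)&(q[:,0]<30)]
    for lo,hi in((-90,-40),(-36,36),(40,90)):
        s=h[(h[:,1]>lo)&(h[:,1]<hi)]
        if len(s):print("y",lo,hi,"n",len(s),"mean",s.mean(0).round(1),"x pct",np.percentile(s[:,0],[2,25,50,75,98]).round(1),"y",np.percentile(s[:,1],[1,99]).round(1),"ztop",np.percentile(s[:,2],[50,95]).round(1))
    np.save("q.npy",q.reshape(P.shape))
E
python3 -c "
from st import *
rep(f='w4.png');go(.47,-.3,.28,-10.7)"
```

```text
y -90 -40 n 439 mean [ -0.5 -60.  134.3] x pct [-7.  -4.9 -1.9  3.1  6.1] y [-80.4 -40.4] ztop [134.3 135.3]
y -36 36 n 489 mean [ -4.5   1.9 134.3] x pct [-7.5 -5.8 -4.6 -2.8 -1.8] y [-35.   35.3] ztop [134.3 135.4]
y 40 90 n 635 mean [ -0.4  59.9 134.3] x pct [-7.1 -4.4  0.8  3.5  6.2] y [40.7 79. ] ztop [134.3 135.5]
t 10.8167 pos [ 0.4731 -0.3029  0.2835] yaw -10.72 tilt [ 0.002 -0.002 -1.   ] -> travel [ 0.23 -0.36  0.35] twist -0.02 w 0.0342 F [-0.  -0.1 -0.5] grip 0.0 j1,7 [0.75 0.19]
```

View pics/w4.png

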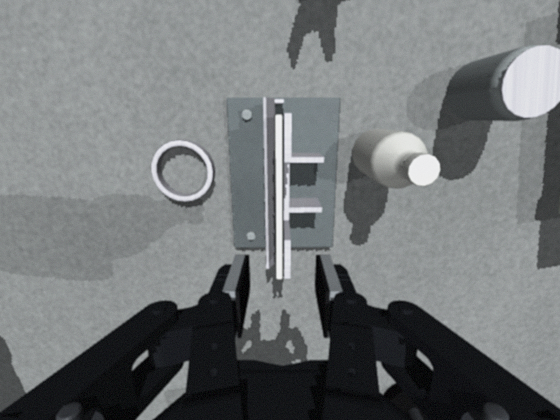

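```bash
python3 -c "
from st import *
go(.545,-.03,.33,7.2)"
```

```text
t 10.8167 pos [ 0.4731 -0.3029  0.2835] yaw -10.72 tilt [ 0.002 -0.002 -1.   ] -> travel [28.15  1.99 -4.67] twist -17.92 w 0.0342 F [-0.  -0.1 -0.5] grip 0.0 j1,7 [0.75 0.19]
```

Request:
send_rows --steps '[{"fingers":1,"travel":[2,0.2,-2],"twist":-2.5},{"fingers":1,"travel":[5.5,0.5,-4],"twist":-5},{"fingers":1,"travel":[9,0.8,-4.7],"twist":-7.5},{"fingers":1,"travel":[13,1,-4.7],"twist":-10},{"fingers":1,"travel":[17,1.3,-4.7],"twist":-12.5},{"fingers":1,"travel":[21,1.5,-4.7],"twist":-15},{"fingers":1,"travel":[25,1.8,-4.7],"twist":-17.5},{"fingers":1,"travel":[28.2,2,-4.7],"twist":-17.9}]'

```text
time_s: 11.48
ee_pos: [0.5446, -0.0262, 0.328]
orientation: [0.66, 0.752, -0.0, -0.001]
force: [0.7, -0.8, 0.2]
width: 0.0853
grasp_force: 0.0
```

Request:
send_rows --steps '[{"fingers":1,"travel":[0,0,0],"twist":0},{"fingers":1,"travel":[0,0,0],"twist":0},{"fingers":1,"travel":[0,0,0],"twist":0}]'

```text
time_s: 11.73
ee_pos: [0.5444, -0.0298, 0.3279]
orientation: [0.661, 0.75, -0.001, -0.001]
force: [-0.0, -1.2, -0.2]
width: 0.0854
grasp_force: 0.0
```

Run:
```python
from h import *
c=cap("wrist");P=cloud(c);save(c,"w5.png");np.save("w5.npy",P)
go(.545,-.03,.33,7.2)
edge(P,.092,.103,.56,.015,.03,.13)
for cy in(.067,-.033): 
    edge(P,.14,.168,.565,cy,.06,.035)
    p=P.reshape(-1,3);p=p[(p[:,2]>.152)&(p[:,2]<.17)&(np.abs(p[:,0]-.565)<.06)&(np.abs(p[:,1]-cy)<.04)]
    for s in(p[p[:,0]<.563],p[p[:,0]>.563]):
        if len(s):print(len(s),s.mean(0).round(4),s.min(0).round(4),s.max(0).round(4))
```

```text
t 11.7833 pos [ 0.5444 -0.0304  0.3281] yaw 7.12 tilt [-0.001 -0.    -1.   ] -> travel [ 0.03  0.06 -0.19] twist -0.08 w 0.0854 F [ 0.1 -1.1 -0.7] grip 0.0 j1,7 [ 0.43 -0.04]
n 1081 mean [0.5634 0.0257 0.0993] ang 97.52 mid [0.5648 0.015 ] len 0.2195 sd [0.0028 0.066 ]
n 503 mean [0.5601 0.0671 0.1509] ang 7.22 mid [0.558  0.0669] len 0.0556 sd [0.0068 0.0238]
155 [0.5328 0.0641 0.1539] [0.5291 0.0518 0.1522] [0.5364 0.0753 0.1556]
149 [0.5827 0.0706 0.1539] [0.5793 0.0589 0.1521] [0.5863 0.0815 0.1563]
n 394 mean [ 0.5728 -0.0339  0.1504] ang 7.24 mid [ 0.5713 -0.0341] len 0.0555 sd [0.007  0.0239]
113 [ 0.5461 -0.038   0.1539] [ 0.5427 -0.0502  0.1521] [ 0.5494 -0.0268  0.1563]
111 [ 0.5962 -0.0316  0.1538] [ 0.5929 -0.0435  0.152 ] [ 0.5994 -0.0205  0.1559]
```

View pics/w5.png

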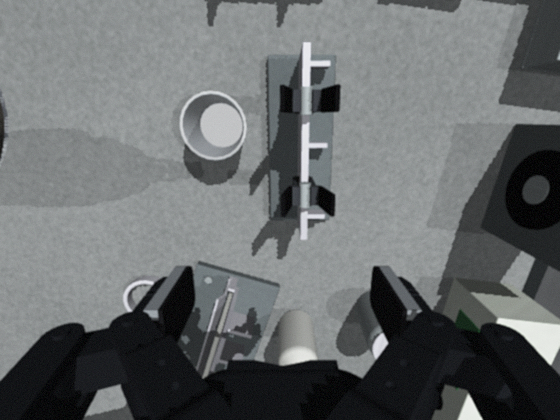

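```bash
python3 -c "
from st import *
go(.5713,-.0345,.138,7.24)"
```

```text
t 11.7833 pos [ 0.5444 -0.0304  0.3281] yaw 7.12 tilt [-0.001 -0.    -1.   ] -> travel [-0.74  2.64 19.  ] twist -0.12 w 0.0854 F [ 0.1 -1.1 -0.7] grip 0.0 j1,7 [ 0.43 -0.04]
```

Request:
send_rows --steps '[{"fingers":1,"travel":[-0.4,1.4,2],"twist":-0.1},{"fingers":1,"travel":[-0.7,2.6,5],"twist":-0.1},{"fingers":1,"travel":[-0.7,2.6,8],"twist":-0.1},{"fingers":1,"travel":[-0.7,2.6,11],"twist":-0.1},{"fingers":1,"travel":[-0.7,2.6,13],"twist":-0.1},{"fingers":1,"travel":[-0.7,2.6,13],"twist":-0.1},{"fingers":1,"travel":[-0.7,2.6,13],"twist":-0.1}]'

```text
time_s: 12.37
ee_pos: [0.571, -0.0341, 0.1984]
orientation: [0.661, 0.75, -0.001, -0.001]
force: [0.2, 0.4, 0.3]
width: 0.0853
grasp_force: 0.0
```

```bash
python3 -c "
from st import *
go(.5713,-.0345,.138,7.24)"
```

```text
t 12.3667 pos [ 0.571  -0.0341  0.1984] yaw 7.2 tilt [-0.002  0.    -1.   ] -> travel [-0.05  0.04  6.04] twist -0.04 w 0.0853 F [0.2 0.4 0.3] grip 0.0 j1,7 [ 0.39 -0.12]
```

Request:
send_rows --steps '[{"fingers":1,"travel":[0,0,1.5],"twist":0},{"fingers":1,"travel":[0,0,3],"twist":0},{"fingers":1,"travel":[0,0,4.5],"twist":0},{"fingers":1,"travel":[0,0,5.7],"twist":0},{"fingers":1,"travel":[0,0,6.1],"twist":0},{"fingers":1,"travel":[0,0,6.1],"twist":0},{"fingers":1,"travel":[0,0,6.1],"twist":0}]'

```text
time_s: 12.95
ee_pos: [0.572, -0.0332, 0.1388]
orientation: [0.661, 0.751, 0.0, 0.0]
force: [-0.2, 0.4, 0.4]
width: 0.0853
grasp_force: 0.0
```

Request:
send_rows --newtons 25 --steps '[{"fingers":0.7,"travel":[0,0,0],"twist":0},{"fingers":0.6,"travel":[0,0,0],"twist":0},{"fingers":0.5,"travel":[0,0,0],"twist":0},{"fingers":0.3,"travel":[0,0,0],"twist":0},{"fingers":0.2,"travel":[0,0,0],"twist":0},{"fingers":0,"travel":[0,0,0],"twist":0},{"fingers":0,"travel":[0,0,0],"twist":0},{"fingers":0,"travel":[0,0,0],"twist":0}]'

```text
time_s: 13.62
ee_pos: [0.5713, -0.0331, 0.1396]
orientation: [0.661, 0.751, -0.0, 0.0]
force: [-13.7, -1.3, 29.7]
width: 0.0369
grasp_force: 21.7
```

Request:
send_rows --steps '[{"fingers":0,"travel":[0,0,0],"twist":0},{"fingers":0,"travel":[0,0,0],"twist":0},{"fingers":0,"travel":[0,0,0],"twist":0}]'

```text
time_s: 13.87
ee_pos: [0.5713, -0.0331, 0.1396]
orientation: [0.661, 0.751, -0.0, 0.0]
force: [-14.1, -0.3, 30.1]
width: 0.0369
grasp_force: 21.7
```

```bash
python3 -c "
from st import *
go(.5713,-.0345,.138,7.24)"
```

```text
t 13.8667 pos [ 0.5713 -0.0331  0.1396] yaw 7.28 tilt [-0.    -0.001 -1.   ] -> travel [-0.14 -0.02  0.16] twist 0.04 w 0.0369 F [-14.1  -0.3  30.1] grip 21.663772612810135 j1,7 [ 0.36 -0.17]
```

Request:
send_rows --steps '[{"fingers":0,"travel":[0,0,-0.2],"twist":0},{"fingers":0,"travel":[0,0,-0.5],"twist":0},{"fingers":0,"travel":[0,0,-0.8],"twist":0},{"fingers":0,"travel":[0,0,-0.8],"twist":0}]'

```text
time_s: 14.2
ee_pos: [0.5719, -0.0331, 0.1465]
orientation: [0.661, 0.751, 0.0, 0.0]
force: [1.1, -0.3, -1.1]
width: 0.0357
grasp_force: 25.7
```

Run:
```python
from h import *
go(.5713,-.0345,.138,7.24)
c=cap("side");save(c,"s6.png",(225,140,345,240),6)
```

```text
t 14.2 pos [ 0.5719 -0.0331  0.1465] yaw 7.28 tilt [ 0.001  0.    -1.   ] -> travel [-0.14 -0.08  0.85] twist 0.04 w 0.0357 F [ 1.1 -0.3 -1.1] grip 25.72186589241028 j1,7 [ 0.36 -0.17]
```

View pics/s6.png

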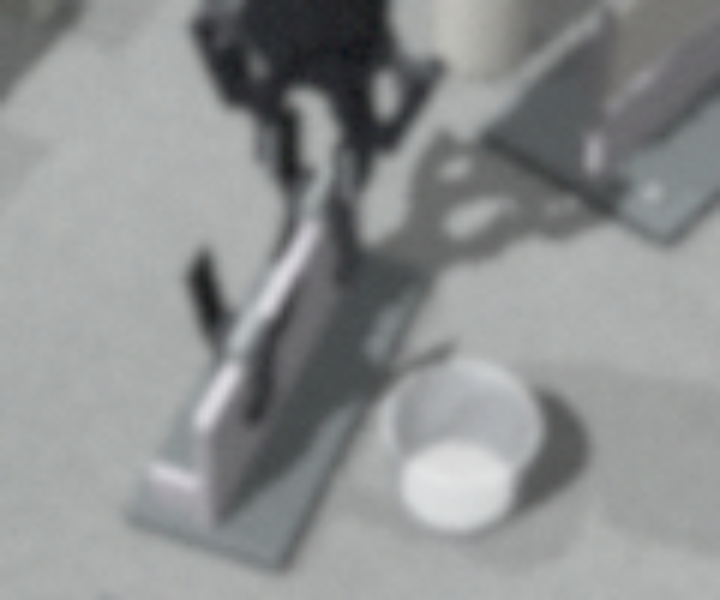

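Request:
send_rows --steps '[{"fingers":0,"travel":[0,0,-0.7],"twist":0},{"fingers":0,"travel":[0,0,-2],"twist":0},{"fingers":0,"travel":[0,0,-4],"twist":0},{"fingers":0,"travel":[0,0,-6.5],"twist":0},{"fingers":0,"travel":[0,0,-9],"twist":0},{"fingers":0,"travel":[0,0,-10.8],"twist":0},{"fingers":0,"travel":[0,0,-11.5],"twist":0},{"fingers":0,"travel":[0,0,-11.5],"twist":0}]'

```text
time_s: 14.92
ee_pos: [0.5723, -0.033, 0.2632]
orientation: [0.661, 0.751, 0.001, 0.001]
force: [0.3, 0.0, -2.3]
width: 0.0354
grasp_force: 25.7
```

```bash
python3 -c "
from st import *
go(.4647,-.3598,.26,-10.7)"
```

```text
t 14.9167 pos [ 0.5723 -0.033   0.2632] yaw 7.28 tilt [ 0.003 -0.    -1.   ] -> travel [-31.05 -14.82   0.3 ] twist 17.98 w 0.0354 F [ 0.3  0.  -2.3] grip 25.726185142993927 j1,7 [ 0.41 -0.08]
```

Request:
send_rows --steps '[{"fingers":0,"travel":[-1,-0.5,0],"twist":1},{"fingers":0,"travel":[-3,-1.4,0],"twist":2.5},{"fingers":0,"travel":[-6,-2.9,0],"twist":5},{"fingers":0,"travel":[-9,-4.3,0],"twist":7},{"fingers":0,"travel":[-12.3,-5.9,0],"twist":9},{"fingers":0,"travel":[-15.6,-7.5,0],"twist":11},{"fingers":0,"travel":[-18.9,-9,0],"twist":13},{"fingers":0,"travel":[-22,-10.5,0],"twist":15}]'

```text
time_s: 15.58
ee_pos: [0.4932, -0.267, 0.2595]
orientation: [0.754, 0.657, -0.001, -0.001]
force: [1.4, -0.2, -1.5]
width: 0.0357
grasp_force: 25.7
```

```bash
python3 -c "
from st import *
go(.4647,-.3598,.26,-10.7)"
```

```text
t 15.5833 pos [ 0.4932 -0.267   0.2595] yaw -7.91 tilt [-0.002  0.001 -1.   ] -> travel [-9.59 -1.55 -0.05] twist 2.79 w 0.0357 F [ 1.4 -0.2 -1.5] grip 25.734691321849823 j1,7 [0.72 0.14]
```

Request:
send_rows --steps '[{"fingers":0,"travel":[-3,-0.5,0],"twist":1},{"fingers":0,"travel":[-6,-1,0],"twist":2},{"fingers":0,"travel":[-8,-1.3,0],"twist":2.8},{"fingers":0,"travel":[-9.2,-1.5,0],"twist":2.8},{"fingers":0,"travel":[-9.2,-1.5,0],"twist":2.8},{"fingers":0,"travel":[-9.2,-1.5,0],"twist":2.8},{"fingers":0,"travel":[-9.2,-1.5,0],"twist":2.8}]'

```text
time_s: 16.17
ee_pos: [0.4687, -0.3522, 0.2605]
orientation: [0.768, 0.64, 0.0, -0.0]
force: [0.4, -0.5, -0.4]
width: 0.0356
grasp_force: 25.7
```

```bash
python3 -c "
from st import *
rep(f='w7.png');go(.4647,-.3598,.26,-10.7)"
```

```text
y -90 -40 n 493 mean [ -0.4 -55.7 134.2] x pct [-6.5 -3.8 -1.2  3.1  5.8] y [-71.5 -40.3] ztop [134.3 135.3]
y -36 36 n 711 mean [ -4.1   1.  134.2] x pct [-7.1 -5.7 -4.4 -2.5 -1.3] y [-35.   35.3] ztop [134.2 135.4]
y 40 90 n 902 mean [-1.000e-01  6.000e+01  1.343e+02] x pct [-6.7 -3.6  0.9  3.8  6.3] y [40.5 79.2] ztop [134.3 135.5]
t 16.2167 pos [ 0.4688 -0.3521  0.2607] yaw -10.39 tilt [ 0.     0.001 -1.   ] -> travel [-0.83 -0.26  0.06] twist 0.31 w 0.0354 F [ 0.2 -0.1 -1. ] grip 25.732531249523163 j1,7 [0.82 0.25]
```

View pics/w7.png

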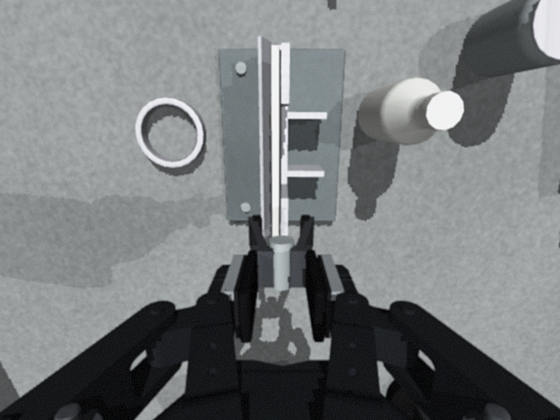

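Request:
send_rows --steps '[{"fingers":0,"travel":[-0.8,-0.25,0],"twist":0.3},{"fingers":0,"travel":[-0.8,-0.25,0.8],"twist":0.3},{"fingers":0,"travel":[-0.8,-0.25,1.8],"twist":0.3},{"fingers":0,"travel":[-0.8,-0.25,2.5],"twist":0.3},{"fingers":0,"travel":[-0.8,-0.25,2.5],"twist":0.3},{"fingers":0,"travel":[-0.8,-0.25,2.5],"twist":0.3}]'

```text
time_s: 16.72
ee_pos: [0.464, -0.3608, 0.235]
orientation: [0.771, 0.637, -0.0, -0.001]
force: [-0.2, -0.6, -0.1]
width: 0.0351
grasp_force: 25.7
```

Run:
```python
from st import *
go(.4647,-.3598,.175,-10.7)
rep();q=np.load("q.npy").reshape(-1,3)
for lo,hi in((145,175),(175,205),(205,230)):
    s=q[(q[:,2]>lo)&(q[:,2]<hi)&(np.abs(q[:,0])<35)&(q[:,1]<-30)&(q[:,1]>-80)]
    if len(s):print(lo,len(s),s.mean(0).round(1),np.percentile(s,[1,99],0).round(1).tolist())
```

```text
t 16.7167 pos [ 0.464  -0.3608  0.235 ] yaw -10.8 tilt [-0.001  0.001 -1.   ] -> travel [0.11 0.06 6.  ] twist -0.1 w 0.0351 F [-0.2 -0.6 -0.1] grip 25.732302367687225 j1,7 [0.82 0.26]
y -90 -40 n 611 mean [-1.000e-01 -5.550e+01  1.343e+02] x pct [-6.5 -3.3  0.6  3.7  6.1] y [-71.  -40.5] ztop [134.4 135.4]
y -36 36 n 852 mean [ -3.5   2.1 134.3] x pct [-6.4 -5.1 -3.6 -2.2 -0.8] y [-35.   35.2] ztop [134.3 135.4]
y 40 90 n 1177 mean [1.000e-01 5.990e+01 1.344e+02] x pct [-6.1 -3.4  0.6  3.3  6. ] y [40.5 78.9] ztop [134.3 135.6]
145 516 [ -2.5 -53.9 160.8] [[-25.9, -70.7, 148.8], [21.4, -49.1, 174.4]]
175 631 [ -2.  -50.1 193.6] [[-20.4, -58.8, 175.4], [16.3, -47.0, 204.9]]
205 3097 [ -1.5 -57.5 213.4] [[-30.0, -74.4, 205.5], [27.0, -47.2, 229.7]]
```

Request:
send_rows --steps '[{"fingers":0,"travel":[0,0.15,0.5],"twist":0},{"fingers":0,"travel":[0,0.15,1.2],"twist":0},{"fingers":0,"travel":[0,0.15,2],"twist":0},{"fingers":0,"travel":[0,0.15,2.8],"twist":0},{"fingers":0,"travel":[0,0.15,3.6],"twist":0},{"fingers":0,"travel":[0,0.15,4.4],"twist":0},{"fingers":0,"travel":[0,0.15,5],"twist":0},{"fingers":0,"travel":[0,0.15,5.2],"twist":0}]'

```text
time_s: 17.43
ee_pos: [0.4652, -0.3612, 0.1824]
orientation: [0.771, 0.637, -0.0, -0.001]
force: [-0.9, -0.3, -1.1]
width: 0.0356
grasp_force: 25.7
```

Request:
send_rows --steps '[{"fingers":0,"travel":[0,0,0.3],"twist":0},{"fingers":0,"travel":[0,0,0.5],"twist":0},{"fingers":0,"travel":[0,0,0.6],"twist":0},{"fingers":0,"travel":[0,0,0.6],"twist":0}]'

```text
time_s: 17.77
ee_pos: [0.4656, -0.3615, 0.1778]
orientation: [0.771, 0.637, 0.0, 0.0]
force: [-0.3, 0.3, -1.2]
width: 0.0357
grasp_force: 25.7
```

```bash
python3 -c "
from st import *
rep();go(.4647,-.3598,.174,-10.7)"
```

```text
y -90 -40 n 556 mean [ -0.2 -47.4 135. ] x pct [-15.6  -5.7   0.5   5.1  15.9] y [-55.2 -40.1] ztop [134.6 141. ]
y -36 36 n 1521 mean [ -4.    2.6 134.3] x pct [-7.  -5.5 -4.  -2.5 -1.1] y [-35.1  35.2] ztop [134.3 135.4]
y 40 90 n 1710 mean [ -0.3  55.6 134.4] x pct [-6.8 -4.   0.5  3.5  6. ] y [40.3 69.9] ztop [134.4 135.6]
t 17.8167 pos [ 0.4657 -0.3615  0.178 ] yaw -10.82 tilt [ 0. -0. -1.] -> travel [ 0.15 -0.13  0.4 ] twist -0.12 w 0.0352 F [ 0.2 -1.3 -0.8] grip 25.731461942195892 j1,7 [0.81 0.23]
```

Request:
send_rows --steps '[{"fingers":0,"travel":[0,0,0.2],"twist":0},{"fingers":0,"travel":[0,0,0.3],"twist":0},{"fingers":0,"travel":[0,0,0.4],"twist":0},{"fingers":0,"travel":[0,0,0.4],"twist":0}]'

```text
time_s: 18.15
ee_pos: [0.4659, -0.3617, 0.175]
orientation: [0.771, 0.637, 0.0, 0.001]
force: [-3.4, 2.5, 14.7]
width: 0.0354
grasp_force: 26.6
```

Request:
send_rows --steps '[{"fingers":0,"travel":[0,0,0.1],"twist":0},{"fingers":0,"travel":[0,0,0.15],"twist":0},{"fingers":0,"travel":[0,0,0.15],"twist":0}]'

```text
time_s: 18.4
ee_pos: [0.4659, -0.3618, 0.1747]
orientation: [0.771, 0.637, -0.0, 0.001]
force: [-12.0, 7.2, 32.6]
width: 0.0352
grasp_force: 28.4
```

Request:
send_rows --steps '[{"fingers":0,"travel":[0,0,-0.1],"twist":0},{"fingers":0.45,"travel":[0,0,-0.1],"twist":0},{"fingers":0.55,"travel":[0,0,-0.1],"twist":0},{"fingers":0.65,"travel":[0,0,-0.1],"twist":0},{"fingers":0.8,"travel":[0,0,-0.1],"twist":0},{"fingers":1,"travel":[0,0,-0.1],"twist":0},{"fingers":1,"travel":[0,0,-0.1],"twist":0},{"fingers":1,"travel":[0,0,-0.1],"twist":0}]'

```text
time_s: 19.07
ee_pos: [0.4656, -0.3614, 0.1732]
orientation: [0.771, 0.637, 0.0, -0.0]
force: [-1.6, 0.5, 0.4]
width: 0.0849
grasp_force: 0.0
```

Request:
send_rows --steps '[{"fingers":1,"travel":[0,0,-1],"twist":0},{"fingers":1,"travel":[0,0,-3],"twist":0},{"fingers":1,"travel":[0,0,-6],"twist":0},{"fingers":1,"travel":[0,0,-9.5],"twist":0},{"fingers":1,"travel":[3,0,-12.5],"twist":0},{"fingers":1,"travel":[6,0,-14.5],"twist":0},{"fingers":1,"travel":[9,0,-15],"twist":0},{"fingers":1,"travel":[9,0,-15],"twist":0}]'

```text
time_s: 19.73
ee_pos: [0.4848, -0.2674, 0.3267]
orientation: [0.769, 0.64, 0.001, 0.002]
force: [0.7, -0.1, -0.4]
width: 0.0855
grasp_force: 0.0
```

Run:
```python
from st import *
rep(f='w8.png');q=np.load("q.npy").reshape(-1,3)
for lo,hi in((142,160),(160,180),(180,205)):
    s=q[(q[:,2]>lo)&(q[:,2]<hi)&(np.abs(q[:,0])<45)&(q[:,1]<-30)&(q[:,1]>-80)]
    if len(s):print(lo,len(s),s.mean(0).round(1),np.percentile(s,[1,99],0).round(1).tolist())
go(.535,.0666,.33,7.24)
```

```text
y -90 -40 n 147 mean [  0.6 -47.1 134.8] x pct [-12.3  -4.3   0.3   4.9  13. ] y [-51.  -40.5] ztop [134.5 140.7]
y -36 36 n 370 mean [ -2.5   0.8 134.1] x pct [-5.4 -4.2 -3.  -0.8  0.3] y [-35.1  35.6] ztop [134.1 135.4]
y 40 90 n 436 mean [  0.5  60.7 134.2] x pct [-5.1 -2.9  0.2  3.4  6.4] y [40.2 79.9] ztop [134.3 135.4]
142 720 [  0.3 -58.7 151.8] [[-17.1, -74.8, 142.7], [17.5, -47.1, 159.1]]
160 240 [  0.6 -56.8 170.2] [[-21.7, -71.6, 160.8], [22.7, -48.9, 179.3]]
180 398 [  0.4 -58.8 190.4] [[-25.1, -72.1, 180.5], [26.2, -49.0, 195.4]]
t 19.7833 pos [ 0.4837 -0.2702  0.3255] yaw -10.56 tilt [ 0.003 -0.001 -1.   ] -> travel [34.04 -1.13 -0.47] twist -17.8 w 0.0854 F [ 0.4 -0.8  0.3] grip 0.0 j1,7 [0.74 0.14]
```

View pics/w8.png

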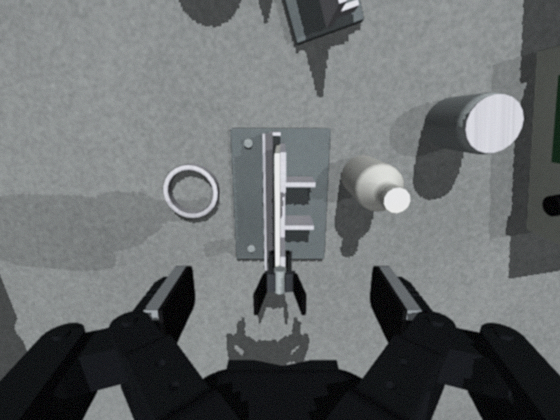

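Run:
```python
from st import *
go(.558,.068,.25,7.24)
```

```text
t 19.7833 pos [ 0.4837 -0.2702  0.3255] yaw -10.56 tilt [ 0.003 -0.001 -1.   ] -> travel [34.61  1.08  7.53] twist -17.8 w 0.0854 F [ 0.4 -0.8  0.3] grip 0.0 j1,7 [0.74 0.14]
```

Request:
send_rows --steps '[{"fingers":1,"travel":[3,0.1,0],"twist":-2.5},{"fingers":1,"travel":[7,0.2,0],"twist":-5},{"fingers":1,"travel":[11,0.4,1],"twist":-7.5},{"fingers":1,"travel":[15,0.5,2],"twist":-10},{"fingers":1,"travel":[19,0.6,3],"twist":-12.5},{"fingers":1,"travel":[23,0.7,4.5],"twist":-15},{"fingers":1,"travel":[27,0.9,6],"twist":-17.8},{"fingers":1,"travel":[31,1,7],"twist":-17.8}]'

```text
time_s: 20.45
ee_pos: [0.5501, 0.0285, 0.2529]
orientation: [0.662, 0.749, -0.0, -0.0]
force: [1.3, -1.9, -0.5]
width: 0.0855
grasp_force: 0.0
```

Request:
send_rows --steps '[{"fingers":1,"travel":[3.3,-1,0.5],"twist":0},{"fingers":1,"travel":[3.3,-1,0.5],"twist":0},{"fingers":1,"travel":[3.3,-1,0.5],"twist":0},{"fingers":1,"travel":[3.3,-1,0.5],"twist":0}]'

```text
time_s: 20.78
ee_pos: [0.5364, 0.0585, 0.2489]
orientation: [0.663, 0.749, -0.0, 0.0]
force: [-0.5, 0.9, 1.0]
width: 0.0858
grasp_force: 0.0
```

Run:
```python
from h import *
go(.558,.067,.138,7.24)
c=cap("wrist");P=cloud(c);edge(P,.14,.168,.56,.067,.045,.03)
```

```text
t 20.7833 pos [0.5364 0.0585 0.2489] yaw 6.95 tilt [-0. -0. -1.] -> travel [ 0.58  2.25 11.08] twist -0.29 w 0.0858 F [-0.5  0.9  1. ] grip 0.0 j1,7 [ 0.31 -0.27]
n 702 mean [0.5602 0.0684 0.1506] ang 6.9 mid [0.5576 0.0681] len 0.0556 sd [0.0071 0.0237]
```

Request:
send_rows --steps '[{"fingers":1,"travel":[0.6,2.2,0],"twist":-0.3},{"fingers":1,"travel":[0.6,2.2,1],"twist":-0.3},{"fingers":1,"travel":[0.6,2.2,2.5],"twist":-0.3},{"fingers":1,"travel":[0.6,2.2,4],"twist":-0.3},{"fingers":1,"travel":[0.6,2.2,5],"twist":-0.3},{"fingers":1,"travel":[0.6,2.2,5],"twist":-0.3}]'

```text
time_s: 21.33
ee_pos: [0.5566, 0.0667, 0.1968]
orientation: [0.661, 0.75, -0.001, -0.001]
force: [-0.7, -0.3, 0.6]
width: 0.0857
grasp_force: 0.0
```

Run:
```python
from h import *
go(.5578,.0677,.138,7.24)
```

```text
t 21.3333 pos [0.5566 0.0667 0.1968] yaw 7.19 tilt [-0.003 -0.    -1.   ] -> travel [0.09 0.15 5.88] twist -0.05 w 0.0857 F [-0.7 -0.3  0.6] grip 0.0 j1,7 [ 0.27 -0.33]
```

Request:
send_rows --steps '[{"fingers":1,"travel":[0.05,0.1,1.5],"twist":0},{"fingers":1,"travel":[0.05,0.1,3],"twist":0},{"fingers":1,"travel":[0.05,0.1,4.5],"twist":0},{"fingers":1,"travel":[0.05,0.1,5.5],"twist":0},{"fingers":1,"travel":[0.05,0.1,5.8],"twist":0},{"fingers":1,"travel":[0.05,0.1,5.8],"twist":0},{"fingers":1,"travel":[0.05,0.1,5.8],"twist":0}]'

```text
time_s: 21.92
ee_pos: [0.5587, 0.0687, 0.1415]
orientation: [0.661, 0.751, 0.0, 0.0]
force: [0.2, -0.1, -0.4]
width: 0.0855
grasp_force: 0.0
```

Request:
send_rows --newtons 25 --steps '[{"fingers":0.7,"travel":[0,0,0],"twist":0},{"fingers":0.6,"travel":[0,0,0],"twist":0},{"fingers":0.5,"travel":[0,0,0],"twist":0},{"fingers":0.3,"travel":[0,0,0],"twist":0},{"fingers":0.2,"travel":[0,0,0],"twist":0},{"fingers":0,"travel":[0,0,0],"twist":0},{"fingers":0,"travel":[0,0,0],"twist":0},{"fingers":0,"travel":[0,0,0],"twist":0}]'

```text
time_s: 22.58
ee_pos: [0.558, 0.069, 0.1425]
orientation: [0.661, 0.751, -0.0, 0.0]
force: [-12.8, -2.9, 30.1]
width: 0.0367
grasp_force: 21.7
```

Request:
send_rows --steps '[{"fingers":0,"travel":[0,0,-0.2],"twist":0},{"fingers":0,"travel":[0,0,-0.5],"twist":0},{"fingers":0,"travel":[0,0,-0.8],"twist":0},{"fingers":0,"travel":[0,0,-0.8],"twist":0}]'

```text
time_s: 22.92
ee_pos: [0.5586, 0.0687, 0.1494]
orientation: [0.661, 0.751, 0.0, 0.0]
force: [0.8, 0.2, -1.0]
width: 0.0357
grasp_force: 25.6
```

Request:
send_rows --steps '[{"fingers":0,"travel":[0,0,-0.7],"twist":0},{"fingers":0,"travel":[0,0,-2],"twist":0},{"fingers":0,"travel":[0,0,-4],"twist":0},{"fingers":0,"travel":[0,0,-6.5],"twist":0},{"fingers":0,"travel":[0,0,-9],"twist":0},{"fingers":0,"travel":[0,0,-10.8],"twist":0},{"fingers":0,"travel":[0,0,-11.5],"twist":0},{"fingers":0,"travel":[0,0,-11.5],"twist":0}]'

```text
time_s: 23.58
ee_pos: [0.559, 0.0689, 0.266]
orientation: [0.661, 0.751, 0.001, 0.001]
force: [-0.1, 0.1, -1.0]
width: 0.0352
grasp_force: 25.7
```

```bash
python3 -c "
from st import *
go(.4871,-.244,.265,-10.7)"
```

```text
t 23.5833 pos [0.559  0.0689 0.266 ] yaw 7.28 tilt [ 0.003  0.    -1.   ] -> travel [-30.13 -11.09   0.08] twist 17.98 w 0.0352 F [-0.1  0.1 -1. ] grip 25.700545012950897 j1,7 [ 0.29 -0.28]
```

Request:
send_rows --steps '[{"fingers":0,"travel":[-1,-0.4,0],"twist":1},{"fingers":0,"travel":[-3,-1.1,0],"twist":2.5},{"fingers":0,"travel":[-6,-2.2,0],"twist":5},{"fingers":0,"travel":[-9,-3.3,0],"twist":7},{"fingers":0,"travel":[-12.4,-4.6,0],"twist":9},{"fingers":0,"travel":[-15.8,-5.8,0],"twist":11},{"fingers":0,"travel":[-19,-7,0],"twist":13},{"fingers":0,"travel":[-22,-8.1,0],"twist":15}]'

```text
time_s: 24.25
ee_pos: [0.5039, -0.1622, 0.2625]
orientation: [0.754, 0.657, -0.001, -0.001]
force: [0.8, -0.0, -0.6]
width: 0.0354
grasp_force: 25.7
```

```bash
python3 -c "
from st import *
go(.4871,-.244,.265,-10.7)"
```

```text
t 24.25 pos [ 0.5039 -0.1622  0.2625] yaw -7.92 tilt [-0.002  0.    -1.   ] -> travel [-8.33 -0.54 -0.25] twist 2.78 w 0.0354 F [ 0.8 -0.  -0.6] grip 25.674850344657898 j1,7 [ 0.61 -0.05]
```

Request:
send_rows --steps '[{"fingers":0,"travel":[-2.5,-0.2,0],"twist":1},{"fingers":0,"travel":[-5,-0.3,0],"twist":2},{"fingers":0,"travel":[-7,-0.4,0],"twist":2.8},{"fingers":0,"travel":[-7.9,-0.5,0],"twist":2.8},{"fingers":0,"travel":[-7.9,-0.5,0],"twist":2.8},{"fingers":0,"travel":[-7.9,-0.5,0],"twist":2.8},{"fingers":0,"travel":[-7.9,-0.5,0],"twist":2.8}]'

```text
time_s: 24.83
ee_pos: [0.4906, -0.236, 0.2635]
orientation: [0.768, 0.64, 0.0, -0.0]
force: [0.4, 0.4, -1.6]
width: 0.0357
grasp_force: 25.7
```

```bash
cat >> st.py <<'E'
def cl(y0,y1,bands):
    q=np.load("q.npy").reshape(-1,3)
    for lo,hi in bands:
        s=q[(q[:,2]>lo)&(q[:,2]<hi)&(np.abs(q[:,0])<40)&(q[:,1]<y1)&(q[:,1]>y0)]
        if len(s):print(lo,len(s),s.mean(0).round(1),np.percentile(s,[1,99],0).round(1).tolist())
E
python3 -c "
from st import *
rep();go(.4871,-.244,.265,-10.7)
cl(35,95,((165,200),(200,230),(230,260)))"
```

```text
y -90 -40 n 248 mean [  0.4 -47.9 135. ] x pct [-12.3  -5.1  -0.2   5.6  13.6] y [-51.8 -40.2] ztop [134.4 141.2]
y -36 36 n 159 mean [ -2.7 -21.5 134.2] x pct [-5.1 -4.1 -3.1 -1.2 -0.3] y [-35.8  -6.9] ztop [134.2 135.3]
y 40 90 n 480 mean [  0.5  64.4 134.1] x pct [-4.8 -2.2  0.5  3.1  5.8] y [47.8 80. ] ztop [134.3 135.3]
t 24.8833 pos [ 0.4906 -0.2359  0.2637] yaw -10.39 tilt [ 0.     0.001 -1.   ] -> travel [-0.86 -0.2  -0.13] twist 0.31 w 0.0354 F [-0.2  0.6 -0.7] grip 25.672906637191772 j1,7 [0.7  0.05]
165 482 [ -0.6  73.9 186.3] [[-23.3, 56.9, 174.7], [24.0, 78.7, 199.3]]
200 574 [  0.9  77.6 218.3] [[-17.6, 69.0, 200.5], [19.0, 80.8, 229.8]]
230 3268 [  1.4  70.7 240.6] [[-27.3, 53.6, 230.4], [30.6, 80.5, 259.7]]
```

Request:
send_rows --steps '[{"fingers":0,"travel":[-0.5,0,0],"twist":0.3},{"fingers":0,"travel":[-0.95,0,0.8],"twist":0.3},{"fingers":0,"travel":[-0.95,0,1.8],"twist":0.3},{"fingers":0,"travel":[-0.95,0,2.5],"twist":0.3},{"fingers":0,"travel":[-0.95,0,2.5],"twist":0.3},{"fingers":0,"travel":[-0.95,0,2.5],"twist":0.3}]'

```text
time_s: 25.38
ee_pos: [0.4882, -0.2464, 0.238]
orientation: [0.771, 0.637, -0.0, -0.001]
force: [0.2, -0.2, -0.2]
width: 0.0356
grasp_force: 25.7
```

```bash
python3 -c "
from st import *
rep();go(.4871,-.244,.1775,-10.7)
cl(30,95,((145,175),(175,205),(205,230)))"
```

```text
y -90 -40 n 287 mean [ 1.00e-01 -4.81e+01  1.35e+02] x pct [-12.9  -4.8   0.5   5.   13. ] y [-51.8 -40.7] ztop [134.4 141.2]
y -36 36 n 233 mean [ -2.9 -18.9 134.3] x pct [-5.6 -4.5 -2.9 -1.2 -0.2] y [-35.5  -2.5] ztop [134.2 135.4]
y 40 90 n 649 mean [  0.4  64.1 134.1] x pct [-5.5 -2.4  0.8  3.2  6.3] y [46.8 79.9] ztop [134.3 135.3]
t 25.4333 pos [ 0.4885 -0.2465  0.2385] yaw -10.8 tilt [-0.  0. -1.] -> travel [ 0.22 -0.18  6.1 ] twist -0.1 w 0.0353 F [-0.8 -1.2 -1.4] grip 25.675637125968933 j1,7 [0.7  0.05]
145 492 [ -1.   63.2 161. ] [[-23.8, 46.7, 149.1], [23.5, 68.0, 174.4]]
175 603 [  0.3  67.  193.9] [[-18.0, 58.7, 175.6], [18.5, 70.1, 204.9]]
205 2824 [  1.   59.1 212.8] [[-25.1, 42.8, 205.6], [28.0, 69.7, 229.6]]
```

Request:
send_rows --steps '[{"fingers":0,"travel":[0.1,0,0.5],"twist":0},{"fingers":0,"travel":[0.1,0,1.2],"twist":0},{"fingers":0,"travel":[0.1,0,2],"twist":0},{"fingers":0,"travel":[0.1,0,2.8],"twist":0},{"fingers":0,"travel":[0.1,0,3.6],"twist":0},{"fingers":0,"travel":[0.1,0,4.4],"twist":0},{"fingers":0,"travel":[0.1,0,5],"twist":0},{"fingers":0,"travel":[0.1,0,5.3],"twist":0}]'

```text
time_s: 26.1
ee_pos: [0.4883, -0.2456, 0.1845]
orientation: [0.771, 0.637, -0.0, -0.001]
force: [-0.1, 0.7, -0.6]
width: 0.0353
grasp_force: 25.7
```

Request:
send_rows --steps '[{"fingers":0,"travel":[0,0,0.2],"twist":0},{"fingers":0,"travel":[0,0,0.4],"twist":0},{"fingers":0,"travel":[0,0,0.5],"twist":0},{"fingers":0,"travel":[0,0,0.5],"twist":0}]'

```text
time_s: 26.43
ee_pos: [0.4887, -0.2458, 0.1808]
orientation: [0.771, 0.637, 0.0, 0.0]
force: [0.9, 0.4, -0.8]
width: 0.0353
grasp_force: 25.7
```

Request:
send_rows --steps '[{"fingers":0,"travel":[0,0,0.1],"twist":0},{"fingers":0,"travel":[0,0,0.2],"twist":0},{"fingers":0,"travel":[0,0,0.2],"twist":0}]'

```text
time_s: 26.68
ee_pos: [0.4886, -0.2458, 0.1787]
orientation: [0.771, 0.637, -0.0, 0.0]
force: [-0.6, 0.3, -1.0]
width: 0.0353
grasp_force: 25.7
```

Request:
send_rows --steps '[{"fingers":0,"travel":[0,0,0.1],"twist":0},{"fingers":0,"travel":[0,0,0.2],"twist":0},{"fingers":0,"travel":[0,0,0.2],"twist":0}]'

```text
time_s: 26.93
ee_pos: [0.4886, -0.2458, 0.1778]
orientation: [0.771, 0.637, -0.0, 0.0]
force: [-8.1, 2.5, 19.1]
width: 0.0348
grasp_force: 24.6
```

Contact with the edge; release and rise.

Request:
send_rows --steps '[{"fingers":0,"travel":[0,0,0],"twist":0},{"fingers":0.45,"travel":[0,0,0],"twist":0},{"fingers":0.55,"travel":[0,0,0],"twist":0},{"fingers":0.65,"travel":[0,0,0],"twist":0},{"fingers":0.8,"travel":[0,0,0],"twist":0},{"fingers":1,"travel":[0,0,0],"twist":0},{"fingers":1,"travel":[0,0,0],"twist":0},{"fingers":1,"travel":[0,0,0],"twist":0}]'

```text
time_s: 27.6
ee_pos: [0.4887, -0.2457, 0.1767]
orientation: [0.771, 0.637, 0.0, -0.0]
force: [0.8, 0.1, 0.1]
width: 0.0852
grasp_force: 0.0
```

Request:
send_rows --steps '[{"fingers":1,"travel":[0,0,-1],"twist":0},{"fingers":1,"travel":[0,0,-3],"twist":0},{"fingers":1,"travel":[0,0,-6],"twist":0},{"fingers":1,"travel":[0,0,-9.5],"twist":0},{"fingers":1,"travel":[0,0,-12.5],"twist":0},{"fingers":1,"travel":[0,0,-14.5],"twist":0},{"fingers":1,"travel":[0,0,-15],"twist":0},{"fingers":1,"travel":[0,0,-15],"twist":0}]'

```text
time_s: 28.27
ee_pos: [0.4892, -0.2459, 0.329]
orientation: [0.771, 0.637, 0.001, 0.001]
force: [-0.3, 0.1, -0.7]
width: 0.0854
grasp_force: 0.0
```

```bash
python3 -c "
from st import *
rep(f='w9.png')
b=((142,160),(160,180),(180,205))
cl(30,95,b);cl(-95,-30,b);go(.5,-.2,.3)"
```

```text
y -90 -40 n 143 mean [  0.4 -47.3 135. ] x pct [-12.1  -4.4   0.9   5.6  12.7] y [-51.1 -40.2] ztop [134.3 141.3]
y -36 36 n 309 mean [ -2.5   2.3 134.3] x pct [-5.5 -3.7 -2.4 -1.1  0.1] y [-35.4  35.7] ztop [134.3 135.3]
y 40 90 n 143 mean [  0.4  73.7 134.3] x pct [-11.3  -2.8   0.4   3.6  12.3] y [67.6 80.1] ztop [134.3 141. ]
142 802 [  0.4  58.1 152.7] [[-15.0, 43.4, 143.1], [16.3, 70.9, 159.3]]
160 258 [  0.7  59.1 170.3] [[-20.8, 45.6, 160.3], [21.6, 68.9, 179.5]]
180 481 [  0.5  58.1 191.1] [[-25.1, 45.6, 180.4], [26.5, 68.8, 195.9]]
142 683 [  0.3 -58.3 151.8] [[-17.0, -74.5, 143.2], [17.7, -46.9, 158.3]]
160 243 [  0.5 -56.5 170.2] [[-22.1, -71.7, 160.8], [22.9, -48.8, 179.7]]
180 381 [  0.2 -58.7 190.4] [[-25.5, -72.0, 180.7], [26.1, -48.7, 195.2]]
t 28.3167 pos [ 0.4887 -0.2457  0.3273] yaw -10.82 tilt [ 0.001 -0.001 -1.   ] -> travel [4.71 0.25 2.73] twist 0 w 0.0853 F [ 0.5  1.1 -0.6] grip 0.0 j1,7 [0.72 0.09]
```

View pics/w9.png

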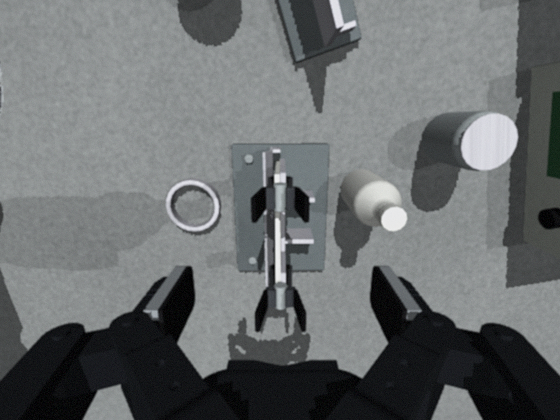

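Both clamps sit on the horns at stand y = +58 and −58.5, at pixels (280,203) and (280,305), with handles up. The panel is flush against the plate, so I'm handing in.

```bash
python3 -c "
from h import *
print(arm.job_done())"
```

```text
the job is handed in; nothing more can be done
None
```

I handed the job in at about 28 s: the white panel is on the trough floor, centred and flush against the plate, and one clamp is pushed down on each horn with handles up and released. Nothing was dropped, and I saw no other item moved; the hand-in returned no verdict.

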